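# Pack and mark the sold porcelain lot

### The job

The lot on the mat where the loupe stands is sold: stand every piece of it upright in the transit case, then put the lid on so that it sits down flat, and then flip all four clips fully down. Also slide the brass lot marker in front of the case to its end stop on the side of the sold lot (left or right), and leave the other lot, the loupe, the torch and the other things where they are.

Things in the scene. Friction and masses are not known exactly. Their poses are not given: they have to be found in the camera images.
- case: Open aluminium transit case, fixed on a base board. Origin: on the table under the centre of its inside. x along its length away from the robot, y left, z up. Inside 205 (x) by 130 (y) mm, walls 6 mm, inner floor 12 mm and wall tops 90 mm above the table. The base board extends 75 mm in front of the case and carries the lot marker
- marker (a joint): Lot marker, a brass grip sliding left and right on a track in front of the case: value in m along the case's y axis, 0 in the middle, +0.05 at the left end stop, -0.05 at the right end stop; stiff (about 2 N), stays where it is left
- marker_top (a point): Centre of the top of the marker's grip, 50 mm above the table. The grip is 18 mm (x) by 30 mm (y) and 20 mm tall above its 8 mm carriage; it stands 45 mm in front of the case's front wall
- lid_handle (a point): Loose lid, 450 g, 217 (x) by 142 mm; centre of its handle bar, 80 mm (lid x) by 14 by 12 mm, top 34 mm above the plate. Point: 36 mm above the underside of the 8 mm plate, 126 mm above the table when on the wall tops. A 6 mm deep plug below the plate enters the case with 4 mm play all round. Starts flat on the table, plug down. Lid x along case x, either way round
- mat_left_c (a point): Centre of the top of the left (+y) felt mat, 340 (x) by 140 (y) by 3 mm, fixed
- mat_right_c (a point): Centre of the top of the right (-y) felt mat, same size, fixed
- loupe_mid (a point): Chrome loupe, an upright short cylinder 50 mm wide and 52 mm tall, on the near end of one of the mats; centre
- torch_mid (a point): Black plastic ultraviolet torch standing on its head, 38 mm wide, 92 mm tall, on the near end of the other mat; centre
- figurine_mid (a point): White bisque shepherdess, 80 mm wide base, about 150 mm tall, at the far left or right; centre. Bystander
- ginger_lid_mid (a point): Blue-and-white ginger jar lid just beyond the left mat, 90 mm wide, 54 mm tall; centre. Bystander
- clip_a (a joint): Steel clip on the lid's -x end, a flap 40 mm long, 50 mm wide, 4 mm thick. Value in rad: 0 sticks out 25 degrees above level (as the lid lies flat), 0.44 level, 2.007 (its stop) hanging straight down beside the wall; light friction, about 1 N at the flap, stays where it is left
- hinge_a (a point): Middle of the hinge line of clip a, 7 mm outside the lid's edge, 32 mm below the lid_handle point
- clip_b (a joint): Steel clip on the lid's +x end, a flap 40 mm long, 50 mm wide, 4 mm thick. Value in rad: 0 sticks out 25 degrees above level (as the lid lies flat), 0.44 level, 2.007 (its stop) hanging straight down beside the wall; light friction, about 1 N at the flap, stays where it is left
- hinge_b (a point): Middle of the hinge line of clip b, 7 mm outside the lid's edge, 32 mm below the lid_handle point
- clip_c (a joint): Steel clip on the lid's +y side, a flap 40 mm long, 50 mm wide, 4 mm thick. Value in rad: 0 sticks out 25 degrees above level (as the lid lies flat), 0.44 level, 2.007 (its stop) hanging straight down beside the wall; light friction, about 1 N at the flap, stays where it is left
- hinge_c (a point): Middle of the hinge line of clip c, 7 mm outside the lid's edge, 32 mm below the lid_handle point
- clip_d (a joint): Steel clip on the lid's -y side, a flap 40 mm long, 50 mm wide, 4 mm thick. Value in rad: 0 sticks out 25 degrees above level (as the lid lies flat), 0.44 level, 2.007 (its stop) hanging straight down beside the wall; light friction, about 1 N at the flap, stays where it is left
- hinge_d (a point): Middle of the hinge line of clip d, 7 mm outside the lid's edge, 32 mm below the lid_handle point
- jar_l1_mid (a point): Porcelain piece of the left lot (may be absent): a shouldered ginger jar with a small knob. Round, upright, 66 mm tall, 46 to 48 mm wide up to 48 mm above its foot, narrower above, 140 g; this point is its centre, 33 mm above its foot
- jar_l2_mid (a point): Porcelain piece of the left lot (may be absent): a straight cylindrical tea caddy with a plug lid. Round, upright, 66 mm tall, 46 to 48 mm wide up to 48 mm above its foot, narrower above, 140 g; this point is its centre, 33 mm above its foot
- jar_l3_mid (a point): Porcelain piece of the left lot (may be absent): a plain celadon vase with a narrow neck and flared rim. Round, upright, 66 mm tall, 46 to 48 mm wide up to 48 mm above its foot, narrower above, 140 g; this point is its centre, 33 mm above its foot
- jar_r1_mid (a point): Porcelain piece of the right lot (may be absent): a shouldered ginger jar with a small knob. Round, upright, 66 mm tall, 46 to 48 mm wide up to 48 mm above its foot, narrower above, 140 g; this point is its centre, 33 mm above its foot
- jar_r2_mid (a point): Porcelain piece of the right lot (may be absent): a straight cylindrical tea caddy with a plug lid. Round, upright, 66 mm tall, 46 to 48 mm wide up to 48 mm above its foot, narrower above, 140 g; this point is its centre, 33 mm above its foot
- jar_r3_mid (a point): Porcelain piece of the right lot (may be absent): a plain celadon vase with a narrow neck and flared rim. Round, upright, 66 mm tall, 46 to 48 mm wide up to 48 mm above its foot, narrower above, 140 g; this point is its centre, 33 mm above its foot

How it is judged:
On the way, in this order (a step that is already met when the one before it is completed fails the run):
1. all pieces of the sold lot stand upright in the case, the lid still off (((world y of loupe_mid above 0 m and (x of jar_l1_mid in the frame of case between -0.1 and 0.1 m and y of jar_l1_mid in the frame of case between -0.062 and 0.062 m and z of jar_l1_mid in the frame of case between 0.035 and 0.055 m and angle between jar_l1_mid's own z axis and vertical below 0.25 rad) and (x of jar_l2_mid in the frame of case between -0.1 and 0.1 m and y of jar_l2_mid in the frame of case between -0.062 and 0.062 m and z of jar_l2_mid in the frame of case between 0.035 and 0.055 m and angle between jar_l2_mid's own z axis and vertical below 0.25 rad) and (x of jar_l3_mid in the frame of case between -0.1 and 0.1 m and y of jar_l3_mid in the frame of case between -0.062 and 0.062 m and z of jar_l3_mid in the frame of case between 0.035 and 0.055 m and angle between jar_l3_mid's own z axis and vertical below 0.25 rad)) or (world y of loupe_mid below 0 m and (x of jar_r1_mid in the frame of case between -0.1 and 0.1 m and y of jar_r1_mid in the frame of case between -0.062 and 0.062 m and z of jar_r1_mid in the frame of case between 0.035 and 0.055 m and angle between jar_r1_mid's own z axis and vertical below 0.25 rad) and (x of jar_r2_mid in the frame of case between -0.1 and 0.1 m and y of jar_r2_mid in the frame of case between -0.062 and 0.062 m and z of jar_r2_mid in the frame of case between 0.035 and 0.055 m and angle between jar_r2_mid's own z axis and vertical below 0.25 rad) and (x of jar_r3_mid in the frame of case between -0.1 and 0.1 m and y of jar_r3_mid in the frame of case between -0.062 and 0.062 m and z of jar_r3_mid in the frame of case between 0.035 and 0.055 m and angle between jar_r3_mid's own z axis and vertical below 0.25 rad))) and horizontal distance between lid_handle and case above 0.12 m), for 0.2 s.
2. the lid sits flat on the case (((world y of loupe_mid above 0 m and (x of jar_l1_mid in the frame of case between -0.1 and 0.1 m and y of jar_l1_mid in the frame of case between -0.062 and 0.062 m and z of jar_l1_mid in the frame of case between 0.035 and 0.055 m and angle between jar_l1_mid's own z axis and vertical below 0.25 rad) and (x of jar_l2_mid in the frame of case between -0.1 and 0.1 m and y of jar_l2_mid in the frame of case between -0.062 and 0.062 m and z of jar_l2_mid in the frame of case between 0.035 and 0.055 m and angle between jar_l2_mid's own z axis and vertical below 0.25 rad) and (x of jar_l3_mid in the frame of case between -0.1 and 0.1 m and y of jar_l3_mid in the frame of case between -0.062 and 0.062 m and z of jar_l3_mid in the frame of case between 0.035 and 0.055 m and angle between jar_l3_mid's own z axis and vertical below 0.25 rad)) or (world y of loupe_mid below 0 m and (x of jar_r1_mid in the frame of case between -0.1 and 0.1 m and y of jar_r1_mid in the frame of case between -0.062 and 0.062 m and z of jar_r1_mid in the frame of case between 0.035 and 0.055 m and angle between jar_r1_mid's own z axis and vertical below 0.25 rad) and (x of jar_r2_mid in the frame of case between -0.1 and 0.1 m and y of jar_r2_mid in the frame of case between -0.062 and 0.062 m and z of jar_r2_mid in the frame of case between 0.035 and 0.055 m and angle between jar_r2_mid's own z axis and vertical below 0.25 rad) and (x of jar_r3_mid in the frame of case between -0.1 and 0.1 m and y of jar_r3_mid in the frame of case between -0.062 and 0.062 m and z of jar_r3_mid in the frame of case between 0.035 and 0.055 m and angle between jar_r3_mid's own z axis and vertical below 0.25 rad))) and x of lid_handle in the frame of case between -0.01 and 0.01 m and y of lid_handle in the frame of case between -0.01 and 0.01 m and z of lid_handle in the frame of case between 0.122 and 0.13 m and angle between lid_handle's own z axis and vertical below 0.04 rad and angle between the x axis of lid_handle and the x axis of case, either way round below 0.1 rad), for 0.2 s.
3. all four clips are down, the lid still on (x of lid_handle in the frame of case between -0.01 and 0.01 m and y of lid_handle in the frame of case between -0.01 and 0.01 m and z of lid_handle in the frame of case between 0.122 and 0.13 m and angle between lid_handle's own z axis and vertical below 0.04 rad and angle between the x axis of lid_handle and the x axis of case, either way round below 0.1 rad and value of joint each of clip_a, clip_b, clip_c, clip_d above 1.8 rad), for 0.2 s.
At the end, for the whole second after the job is handed in: The sold pieces stand in the case (0.25 rad); the lid sits flat on it (10 mm sideways, 4 mm in height, 0.1 rad); all clips past 1.8 rad; marker within 5 mm of the stop on the sold side; the other pieces stand upright within 0.22 m of the centre of their mat (all of step 3 and ((world y of loupe_mid above 0 m and (x of jar_l1_mid in the frame of case between -0.1 and 0.1 m and y of jar_l1_mid in the frame of case between -0.062 and 0.062 m and z of jar_l1_mid in the frame of case between 0.035 and 0.055 m and angle between jar_l1_mid's own z axis and vertical below 0.25 rad) and (x of jar_l2_mid in the frame of case between -0.1 and 0.1 m and y of jar_l2_mid in the frame of case between -0.062 and 0.062 m and z of jar_l2_mid in the frame of case between 0.035 and 0.055 m and angle between jar_l2_mid's own z axis and vertical below 0.25 rad) and (x of jar_l3_mid in the frame of case between -0.1 and 0.1 m and y of jar_l3_mid in the frame of case between -0.062 and 0.062 m and z of jar_l3_mid in the frame of case between 0.035 and 0.055 m and angle between jar_l3_mid's own z axis and vertical below 0.25 rad) and (horizontal distance between jar_r1_mid and mat_right_c below 0.22 m and height (world z) of jar_r1_mid below 0.06 m and angle between jar_r1_mid's own z axis and vertical below 0.35 rad) and (horizontal distance between jar_r2_mid and mat_right_c below 0.22 m and height (world z) of jar_r2_mid below 0.06 m and angle between jar_r2_mid's own z axis and vertical below 0.35 rad) and (horizontal distance between jar_r3_mid and mat_right_c below 0.22 m and height (world z) of jar_r3_mid below 0.06 m and angle between jar_r3_mid's own z axis and vertical below 0.35 rad) and value of joint marker above 0.045 m) or (world y of loupe_mid below 0 m and (x of jar_r1_mid in the frame of case between -0.1 and 0.1 m and y of jar_r1_mid in the frame of case between -0.062 and 0.062 m and z of jar_r1_mid in the frame of case between 0.035 and 0.055 m and angle between jar_r1_mid's own z axis and vertical below 0.25 rad) and (x of jar_r2_mid in the frame of case between -0.1 and 0.1 m and y of jar_r2_mid in the frame of case between -0.062 and 0.062 m and z of jar_r2_mid in the frame of case between 0.035 and 0.055 m and angle between jar_r2_mid's own z axis and vertical below 0.25 rad) and (x of jar_r3_mid in the frame of case between -0.1 and 0.1 m and y of jar_r3_mid in the frame of case between -0.062 and 0.062 m and z of jar_r3_mid in the frame of case between 0.035 and 0.055 m and angle between jar_r3_mid's own z axis and vertical below 0.25 rad) and (horizontal distance between jar_l1_mid and mat_left_c below 0.22 m and height (world z) of jar_l1_mid below 0.06 m and angle between jar_l1_mid's own z axis and vertical below 0.35 rad) and (horizontal distance between jar_l2_mid and mat_left_c below 0.22 m and height (world z) of jar_l2_mid below 0.06 m and angle between jar_l2_mid's own z axis and vertical below 0.35 rad) and (horizontal distance between jar_l3_mid and mat_left_c below 0.22 m and height (world z) of jar_l3_mid below 0.06 m and angle between jar_l3_mid's own z axis and vertical below 0.35 rad) and value of joint marker below -0.045 m))); the robot touches nothing.
It fails at once if a bystander (loupe, torch, figurine, ginger jar lid) is shifted by more than 4 cm (distance of any of loupe_mid, torch_mid, figurine_mid, ginger_lid_mid from where it was at the start of the episode above 0.04 m).
It fails at once if a piece of the lot that is not sold is lifted ((world y of loupe_mid above 0 m and height (world z) of any of jar_r1_mid, jar_r2_mid, jar_r3_mid above 0.11 m) or (world y of loupe_mid below 0 m and height (world z) of any of jar_l1_mid, jar_l2_mid, jar_l3_mid above 0.11 m)).
Of jar_l1, jar_l2, jar_l3 only 2 to 3 are there at a start; the rules pass over those that are not, and their reading is None.
Of jar_r1, jar_r2, jar_r3 only 2 to 3 are there at a start; the rules pass over those that are not, and their reading is None.
At some moment in a run one of jar_l1, jar_l2, jar_l3, jar_r1, jar_r2, jar_r3 may be knocked a few centimetres aside while the robot is not near it.
It also fails if it takes over 210 s, if anything falls off the work surface, if the arm or the gripper's body presses on something with over 40 N, if the wrist force passes 120 N, or if a joint passes its speed limit or range.

### The arm

A 6-joint arm with a two-finger parallel gripper is mounted at the origin on the work surface. World frame = base frame: x ahead of the robot, y to its left, z up, the work surface at z = 0. Lengths are in m, angles in rad, forces in N, time in s.
With the tool pointing down it reaches from about 0.425 to 0.925 m from the base axis. Payload 12.5 kg.
Tool frame: the origin (TCP) lies midway between the tips of the shut fingers; the grasp point (between the pads) lies 19 mm behind it; z points along the fingers, y is the line along which they close (so a half turn about z gives the same grasp; the last joint's range is limited). The gripper opens to 85 mm and grips with 20 to 120 N. Pads are 22 mm wide; open, the fingers measure 114 mm over their backs; the gripper's body (76 mm by 85 mm) begins 54 mm behind the grasp point. The pads swing forward as they close: fully open they stand 13 mm farther back than shut.
Start: joints at [1.228, 0.491, 1.559, -0, 1.092, -0.106], TCP at [0.147, 0.608, 0.231] pointing down, gripper open.
Joint ranges: [-3.1, 3.1], [-0.84, 2.19], [0.05, 2.79], [-1.13, 4.28], [0.06, 2.93], [-2.69, 2.69]. Speed limits (rad/s): [2.22, 2.22, 2.79, 3.14, 3.14, 3.14].

### API

Orientations are given as a rotation vector (axis times angle).
In Python, from cell import ctrl gives the robot as it stands. The module is installed in compiled form; this text tells all that it offers.
- The arm moves only by the shell command python3 -m crank 'ROWS' [FORCE]. ROWS is text: rows parted by semicolons, each of 5 numbers parted by spaces: the finger opening in cm, from 0 to 8.54, then the shift along the tool's x, y, z in cm, then the turn about the tool's z in degrees. In form: hand tx ty tz turn; .... A call has 1 to 20 rows; each row is the pose to reach, as a shift and turn from the pose commanded when the call began, along the tool's axes at that moment; what a row does not reach only later rows make up. A row lasts 1/8 s, in which the tool goes at most 62.5 mm and 10.7 degrees, less where a joint would pass 70% of its speed; a pose out of reach is approached as far as the arm can. A call with a gripper value outside its range is refused whole. The fingers move at their own pace and stop on an object; FORCE is the grip in N (left out, the last holds). Time passes only in rows, so rows that repeat a pose let the fingers close. It gives the time, the measured TCP pose, the force, the opening and the grip force at its end, in the units of the state.
- ctrl.get_state(): the state, without advancing time (a new reading comes with each control period).
- ctrl.camera(name): name is "scene" or "top"; returns a dict with "img" (420x560x3 uint8, red, green, blue), "depth" (420x560 float32, m along the optical axis (not along the pixel's ray), 0 where there is no reading), "K" (3x3 intrinsics, pixels), "dist_coeffs" ([k1, k2, p1, p2, k3] as OpenCV has them; the pictures are not rectified), "origin" and "orientation" of the camera in the world. Camera axes: x right, y down, z forward; pixel columns grow to the right and rows downward; lengths in m; the calibration is good to about 2 mm. A picture is of the moment at which its call begins.
- ctrl.job_done(): hands the job in; it is judged then, once.
Trained networks look in a picture, given as the dict that the camera call returned (one of the last four; its "shot" number tells which), for a name from the list of things; names that differ only in an ending like _2 or _b are one class to them, and where a whole thing is asked for, a point or a joint stands for the part that bears it (a point fixed in the world has none). Each returns a list of dicts, best first, with "score" (0 to 1); they miss things now and then, are a little off and sometimes report something else, mostly with a low value. They report only what shows in the picture. A call takes as long as a camera call.
- ctrl.spot_in(picture, query): "bbox" ([left, top, width, height] in pixels, round what is visible of it).
The state is a dict: "clock": time; "q": joint angles; "qd": joint speeds; "joint_efforts": joint torques, N m; "position": TCP position; "eef_rot": TCP orientation; "ft_force": force on the tool from outside, world axes, zero at the start; "moment": the same for the moment, N m; "width": finger opening in m; "grasp_force": force on a finger pad.
Only numpy, scipy, OpenCV 4.12 (cv2) and the standard library are available. Lean on these libraries where they do the work, as an engineer would, in place of code of your own. Each camera call takes 0.05 s, during which the arm holds its last target. There are 200 camera calls.

## Working session

There is one attempt and no reset: what is moved stays moved. The work goes in short steps, Python scripts to look and compute and a shell command to move; the robot and the scene stay as the last step left them, time stands still between calls to the robot, and variables do not carry over. Pictures are saved under pics/ and viewed, at most 14 in all, crops included, and the job is handed in when it is done.

```bash
mkdir -p pics; ls; cat > h.py <<'E'
import numpy as np, cv2
from cell import ctrl
from scipy.spatial.transform import Rotation as R
def cloud(p):
    K=p["K"];d=p["depth"];h,w=d.shape
    u,v=np.meshgrid(np.arange(w),np.arange(h))
    n=cv2.undistortPoints(np.stack([u,v],-1).reshape(-1,1,2).astype(np.float64),np.array(K),np.array(p["dist_coeffs"])).reshape(h,w,2)
    c=np.dstack([n*d[...,None],d])
    o=np.array(p["orientation"],float)
    M=R.from_rotvec(o).as_matrix() if o.size==3 else o.reshape(3,3)
    W=c@M.T+np.array(p["origin"])
    W[d==0]=np.nan
    return W
def save(p,name): cv2.imwrite("pics/"+name,p["img"][...,::-1])
E
python3 - <<'E'
from h import *
s=ctrl.get_state();print(s)
for n in ("top","scene"):
    p=ctrl.camera(n);save(p,n+"0.png");W=cloud(p);np.save(n+"0.npy",W)
    print(n,p["origin"],p["orientation"],p["K"])
    for q in ["case","marker","lid_handle","loupe_mid","torch_mid","figurine_mid","ginger_lid_mid","jar_l1_mid","jar_l2_mid","jar_l3_mid"]:
        for b in ctrl.spot_in(p,q)[:3]:
            if b["score"]<.3: continue
            x,y,w,h=b["bbox"];c=W[int(y+h/2),int(x+w/2)]
            print(q,round(b["score"],2),np.round(b["bbox"]),np.round(c,3))
E
```

```text
pics
{'clock': 0.0, 'q': array([ 1.22839811e+00,  4.91541845e-01,  1.55947661e+00,  1.30993519e-05,
        1.09169745e+00, -1.05637787e-01]), 'qd': array([-1.47782984e-04, -2.85020441e-04, -1.26490065e-03, -1.13282725e-04,
       -1.24114661e-03,  1.10389891e-05]), 'joint_efforts': array([ 1.00455298e-03, -6.18458891e+01, -2.61592948e+01, -1.31147699e-04,
        4.03453436e-03,  3.34040669e-05]), 'position': array([0.1465142 , 0.60733916, 0.23072939]), 'eef_rot': array([-3.71012959e-01, -3.11934478e+00,  1.71611738e-03]), 'ft_force': array([ 0.00961008, -0.57283423, -0.1068974 ]), 'moment': array([-0.00150714,  0.0036692 , -0.00041939]), 'grasp_force': 0.0, 'width': 0.08537066928279813}
top [0.30764079 0.00291016 1.37423709] [-2.13252416  2.10513446 -0.19341733] [[473.5813789    0.         273.16992528]
 [  0.         473.5813789  209.58730414]
 [  0.           0.           1.        ]]
case 0.86 [236. 165.  74. 111.] [0.538 0.015 0.007]
marker 0.45 [276. 254.  18.   9.] [ 0.424 -0.018  0.052]
marker 0.37 [455. 243.   9.  19.] [ 0.447 -0.524  0.027]
lid_handle 0.58 [381. 194.  85. 
[... 713 characters left out ...]
    0.         282.54942465]
 [  0.         383.73727    210.71041386]
 [  0.           0.           1.        ]]
case 0.97 [239. 185. 105.  85.] [0.538 0.018 0.012]
lid_handle 0.98 [212. 119.  79.  41.] [ 0.468 -0.424  0.016]
loupe_mid 0.93 [368. 235.  17.  22.] [0.37  0.215 0.051]
torch_mid 0.49 [293. 140.  13.  21.] [ 0.365 -0.239  0.06 ]
figurine_mid 0.93 [379. 295.  39.  50.] [0.483 0.436 0.095]
ginger_lid_mid 0.61 [227. 268.  34.  34.] [0.756 0.143 0.033]
ginger_lid_mid 0.57 [382. 297.  39.  45.] [0.477 0.439 0.099]
jar_l1_mid 0.52 [351. 246.  18.  19.] [0.432 0.223 0.053]
jar_l2_mid 0.77 [324. 258.  13.  24.] [0.535 0.228 0.058]
jar_l3_mid 0.7 [296. 273.  18.  20.] [0.615 0.226 0.057]
```

```bash
python3 - <<'E'
import cv2
a=cv2.imread("pics/top0.png")
cv2.imwrite("pics/top0c.png",cv2.resize(a[110:330,90:490],(800,440),interpolation=cv2.INTER_CUBIC))
E
python3 - <<'E'
import numpy as np,cv2
W=np.load('top0.npy');S=np.load('scene0.npy')
P=np.concatenate([W.reshape(-1,3),S.reshape(-1,3)]);Q=W.reshape(-1,3)
Q=Q[~np.isnan(Q[:,0])]
def box(Q,x0,x1,y0,y1,z0,z1): return Q[(Q[:,0]>x0)&(Q[:,0]<x1)&(Q[:,1]>y0)&(Q[:,1]<y1)&(Q[:,2]>z0)&(Q[:,2]<z1)]
def rect(n,q):
    r=cv2.minAreaRect(q[:,:2].astype(np.float32)*1000); print(n,len(q),np.round(r[0],1),np.round(r[1],1),round(r[2],1),'z',np.round(np.median(q[:,2]),4),'med',np.round(np.median(q[:,:2],0),4))
rect('case walls',box(Q,.38,.72,-.14,.16,.085,.096))
rect('marker',box(Q,.38,.47,-.1,.1,.044,.056))
rect('lid plate',box(Q,.3,.62,-.53,-.3,.01,.02))
rect('lid handle',box(Q,.3,.62,-.53,-.3,.043,.055))
# objects on mats
for nm,(y0,y1) in dict(L=(.1,.3),R=(-.3,-.12)).items():
    for i,x in enumerate(np.arange(.33,.72,.0)) if False else []: pass
    H=np.full((600,300),0,np.uint8); q=box(Q,.3,.72,y0,y1,.03,.12)
    ix=((q[:,0]-.25)*500).astype(int);iy=((q[:,1]-y0)*500).astype(int);H[ix,iy]=255
    H=cv2.morphologyEx(H,cv2.MORPH_CLOSE,np.ones((3,3)))
    n,lab=cv2.connectedComponents(H)
    for k in range(1,n):
        qq=q[lab[ix,iy]==k]
        if len(qq)>30:
            c,r=cv2.minEnclosingCircle(qq[:,:2].astype(np.float32)); t=qq[qq[:,2]>qq[:,2].max()-.012]
            print(nm,len(qq),np.round(c,3),round(r,3),'top',np.round(qq[:,2].max(),3),np.round(np.mean(t[:,:2],0),3))
E
```

```text
case walls 551 [573.4  17.6] [219.  142.1] 4.7 z 0.0895 med [0.5701 0.0161]
marker 94 [438.1   9.6] [ 54.8 132.6] 4.9 z 0.0488 med [ 0.4244 -0.0151]
lid plate 3825 [ 459.2 -431.1] [255.9 246.5] 34.2 z 0.014 med [ 0.4572 -0.4221]
lid handle 132 [ 460.9 -427.8] [15.4 77.9] 83.9 z 0.0473 med [ 0.459  -0.4274]
L 258 [0.354 0.198] 0.025 top 0.063 [0.354 0.198]
L 242 [0.427 0.208] 0.025 top 0.074 [0.426 0.208]
L 234 [0.522 0.214] 0.025 top 0.074 [0.521 0.214]
L 229 [0.606 0.209] 0.024 top 0.075 [0.606 0.209]
R 136 [ 0.355 -0.241] 0.017 top 0.101 [ 0.356 -0.242]
R 250 [ 0.431 -0.247] 0.025 top 0.072 [ 0.43  -0.246]
R 236 [ 0.603 -0.249] 0.025 top 0.077 [ 0.603 -0.248]
```

View pics/top0c.png

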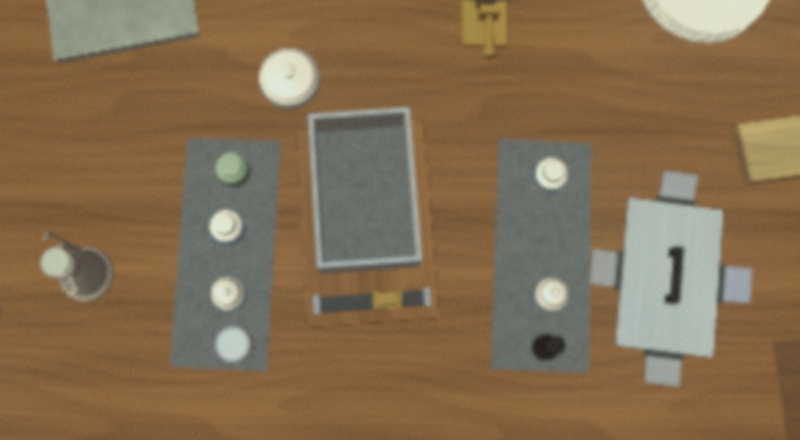

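View pics/scene0.png

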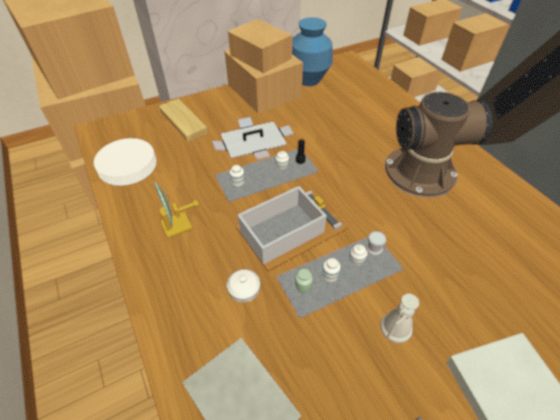

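The loupe stands on the left mat at crop (232,345), so the left lot is sold. It has three pieces, at (228,168), (225,225) and (227,293). The case is yawed about +4.7°, and the lid at (670,275) is yawed about −6°.

```bash
cat > plan.py <<'E'
# usage: plan.py yaw_of_tool_y_deg x y z [x y z ...] (cm) : shifts/turn from the present pose
import sys
from h import *
def plan(yaw,pts):
    s=ctrl.get_state();M=R.from_rotvec(s["eef_rot"]).as_matrix();ey=M[:,1]
    cur=np.degrees(np.arctan2(ey[1],ey[0]));d=(yaw-cur+90)%180-90
    print("t",round(s["clock"],2),"pos",np.round(s["position"]*100,2),"yaw",round(cur,1),"w",round(s["width"]*100,2),"q6",round(s["q"][5],2),"turn",round(-d,1))
    for p in pts: print(p,"->",np.round(M.T@(np.array(p)-s["position"]*100),2))
if __name__=="__main__":
    a=list(map(float,sys.argv[1:])); plan(a[0],[a[i:i+3] for i in range(1,len(a),3)])
def case(x,y,z=0,c=(57.3,1.75),yaw=4.7):
    t=np.radians(yaw);return [round(c[0]+x*np.cos(t)-y*np.sin(t),2),round(c[1]+x*np.sin(t)+y*np.cos(t),2),z]
E
python3 plan.py 94.7 60.6 20.9 15 60.6 20.9 1.7
python3 -c "
from plan import case
print([case(x,0) for x in (6.2,0,-6.2)])"
```

```text
t 1.1 pos [14.66 60.76 23.13] yaw 76.4 w 8.52 q6 -0.11 turn -18.3
[60.6, 20.9, 15.0] -> [-54.01 -27.97   8.13]
[60.6, 20.9, 1.7] -> [-54.01 -27.97  21.43]
[[np.float64(63.48), np.float64(2.26), 0], [np.float64(57.3), np.float64(1.75), 0], [np.float64(51.12), np.float64(1.24), 0]]
```

```bash
python3 -m crank '8.5 -54 -28 2 -18.3; 8.5 -54 -28 2 -18.3; 8.5 -54 -28 2 -18.3; 8.5 -54 -28 2 -18.3; 8.5 -54 -28 2 -18.3; 8.5 -54 -28 2 -18.3; 8.5 -54 -28 2 -18.3; 8.5 -54 -28 2 -18.3; 8.5 -54 -28 2 -18.3; 8.5 -54 -28 2 -18.3; 8.5 -54 -28 2 -18.3; 8.5 -54 -28 2 -18.3; 8.5 -54 -28 8 -18.3; 8.5 -54 -28 13 -18.3; 8.5 -54 -28 13 -18.3' 30
python3 plan.py 94.7 60.6 20.9 1.7 63.48 2.26 15; python3 - <<'E'
from h import *
p=ctrl.camera("top");save(p,"t1.png");Q=cloud(p).reshape(-1,3)
for x,y in((.427,.208),(.522,.214),(.431,-.247),(.603,-.249)):
    q=Q[(np.hypot(Q[:,0]-x,Q[:,1]-y)<.045)&(Q[:,2]>.03)&(Q[:,2]<.085)];print(x,y,len(q),np.round(np.mean(q,0),3))
E
```

```text
clock: 2.98
position: [0.6035, 0.2094, 0.0987]
eef_rot: [0.132, -3.133, 0.002]
ft_force: [1.0, -0.3, 0.5]
width: 0.0852
grasp_force: 0.0
t 2.98 pos [60.35 20.94  9.87] yaw 94.8 w 8.52 q6 -1.42 turn 0.1
[60.6, 20.9, 1.7] -> [-0.29 -0.06  8.17]
[63.48, 2.26, 15.0] -> [ -1.51 -18.88  -5.12]
0.427 0.208 0 [nan nan nan]
0.522 0.214 0 [nan nan nan]
0.431 -0.247 250 [ 0.429 -0.245  0.055]
0.603 -0.249 235 [ 0.6   -0.246  0.057]
  return _methods._mean(a, axis=axis, dtype=dtype,
  ret = um.true_divide(
```

```bash
python3 -m crank '8.5 -0.2 0 4 0; 8.5 -0.2 0 7 0; 8.5 -0.2 0 8.1 0; 8.5 -0.2 0 8.1 0; 4 -0.2 0 8.1 0; 4 -0.2 0 8.1 0; 4 -0.2 0 8.1 0; 4 -0.2 0 8.1 0; 4 -0.2 0 8.1 0; 4 -0.2 0 8.1 0; 4 -0.2 0 3 0;4 -0.2 0 -2 0; 4 -0.2 0 -6 0; 4 -0.2 0 -6 0' 30
python3 plan.py 94.7 63.48 2.26 16 63.48 2.26 3; python3 - <<'E'
from h import *
p=ctrl.camera("top");save(p,"t2.png")
E
```

```text
clock: 4.78
position: [0.6089, 0.2091, 0.1649]
eef_rot: [-0.129, 3.133, 0.002]
ft_force: [0.2, 0.4, -1.9]
width: 0.046
grasp_force: 31.9
t 4.78 pos [60.89 20.91 16.49] yaw 94.7 w 4.6 q6 -1.43 turn 0.0
[63.48, 2.26, 16.0] -> [ -1.04 -18.8    0.48]
[63.48, 2.26, 3.0] -> [ -0.96 -18.82  13.48]
```

View pics/t2.png

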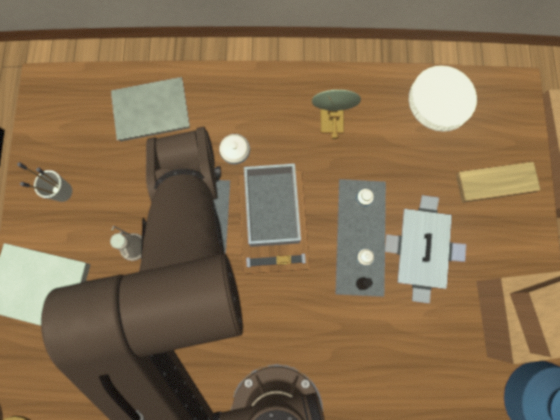

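The jar is held (46 mm) and the other two mats look unchanged, with the case clear at (272,205). Next I carry the jar over and set it down.

```bash
python3 -m crank '4 -1 -6 0 0; 4 -1 -12 0 0; 4 -1 -18.8 0 0; 4 -1 -18.8 0 0; 4 -1 -18.8 0 0; 4 -1 -18.8 5 0; 4 -1 -18.8 10 0; 4 -1 -18.8 12.5 0; 4 -1 -18.8 13.6 0; 4 -1 -18.8 13.6 0; 4 -1 -18.8 13.6 0'
python3 plan.py 94.7 63.48 2.26 2.8 52.2 21.4 15
```

```text
clock: 6.2
position: [0.6336, 0.0242, 0.0258]
eef_rot: [-0.132, 3.138, 0.001]
ft_force: [-0.2, 2.8, 5.3]
width: 0.0457
grasp_force: 37.6
t 6.2 pos [63.36  2.42  2.58] yaw 94.8 w 4.57 q6 -1.72 turn 0.1
[63.48, 2.26, 2.8] -> [-0.11 -0.17 -0.22]
[52.2, 21.4, 15.0] -> [  9.51  19.86 -12.42]
```

```bash
python3 -m crank '6.5 0 0 0 0; 6.5 0 0 0 0; 6.5 0 0 0 0; 6.5 0 0 -4 0; 8.5 0 0 -9 0; 8.5 0 0 -13 0; 8.5 0 0 -13 0'
cat > jars.py <<'E'
from h import *
def jars(name="top",f=None):
    p=ctrl.camera(name)
    if f: save(p,f)
    Q=cloud(p).reshape(-1,3)
    for x,y in((.427,.208),(.522,.214),(.606,.209),(.431,-.247),(.603,-.249)):
        q=Q[(np.hypot(Q[:,0]-x,Q[:,1]-y)<.043)&(Q[:,2]>.03)&(Q[:,2]<.085)]
        if len(q)>20:
            c,r=cv2.minEnclosingCircle(q[:,:2].astype(np.float32));print(x,y,len(q),np.round(c,3),round(r,3))
        else: print(x,y,len(q))
    return p
if __name__=="__main__": jars()
E
python3 jars.py;python3 plan.py 94.7 52.2 21.4 15 52.2 21.4 1.8
```

```text
clock: 7.08
position: [0.6344, 0.0225, 0.1583]
eef_rot: [-0.13, 3.134, -0.001]
ft_force: [0.5, 0.5, -0.1]
width: 0.0852
grasp_force: 0.0
0.427 0.208 0
0.522 0.214 234 [0.522 0.214] 0.025
0.606 0.209 0
0.431 -0.247 253 [ 0.43  -0.248] 0.026
0.603 -0.249 235 [ 0.603 -0.248] 0.025
t 7.12 pos [63.35  2.25 15.63] yaw 94.8 w 8.48 q6 -1.72 turn 0.1
[52.2, 21.4, 15.0] -> [ 9.53 20.    0.6 ]
[52.2, 21.4, 1.8] -> [ 9.55 20.01 13.8 ]
```

```bash
python3 -m crank '8.5 4 8 0 0; 8.5 9.5 16 0 0; 8.5 9.5 20 0 0; 8.5 9.5 20 0 0; 8.5 9.5 20 0 0; 8.5 9.5 20 6 0; 8.5 9.5 20 11 0; 8.5 9.5 20 13.8 0; 8.5 9.5 20 13.8 0; 8.5 9.5 20 13.8 0; 4 9.5 20 13.8 0; 4 9.5 20 13.8 0; 4 9.5 20 13.8 0; 4 9.5 20 13.8 0; 4 9.5 20 13.8 0; 4 9.5 20 13.8 0; 4 9.5 20 8 0; 4 9.5 20 3 0; 4 9.5 20 0 0; 4 9.5 20 0 0' 30
python3 plan.py 94.7 57.3 1.75 16 57.3 1.75 2.7; python3 jars.py; python3 jars.py scene
```

```text
clock: 9.62
position: [0.5228, 0.2141, 0.1577]
eef_rot: [-0.13, 3.134, 0.002]
ft_force: [-0.1, 1.3, -2.8]
width: 0.0457
grasp_force: 32.0
t 9.62 pos [52.28 21.41 15.77] yaw 94.7 w 4.57 q6 -1.38 turn 0.0
[57.3, 1.75, 16.0] -> [ -3.38 -20.01  -0.23]
[57.3, 1.75, 2.7] -> [ -3.32 -20.02  13.07]
0.427 0.208 0
0.522 0.214 0
0.606 0.209 0
0.431 -0.247 250 [ 0.431 -0.247] 0.025
0.603 -0.249 234 [ 0.603 -0.249] 0.025
0.427 0.208 0
0.522 0.214 0
0.606 0.209 0
0.431 -0.247 250 [ 0.43  -0.247] 0.025
0.603 -0.249 233 [ 0.603 -0.249] 0.025
```

```bash
python3 -m crank '4 -1 -6 0 0; 4 -2 -12 0 0; 4 -3.4 -18 0 0; 4 -3.4 -20 0 0; 4 -3.4 -20 0 0; 4 -3.4 -20 0 0; 4 -3.4 -20 5 0; 4 -3.4 -20 10 0; 4 -3.4 -20 12 0; 4 -3.4 -20 13 0; 4 -3.4 -20 13 0; 4 -3.4 -20 13 0; 6.5 -3.4 -20 13 0; 6.5 -3.4 -20 13 0; 6.5 -3.4 -20 13 0; 6.5 -3.4 -20 9 0; 8.5 -3.4 -20 4 0; 8.5 -3.4 -20 0 0; 8.5 -3.4 -20 0 0'
python3 - <<'E'
from jars import *
p=ctrl.camera("scene");save(p,"s1.png");W=cloud(p);Q=W.reshape(-1,3)
print(ctrl.get_state()["width"])
q=Q[(np.hypot(Q[:,0]-.427,Q[:,1]-.208)<.06)&(Q[:,2]>.03)&(Q[:,0]>.385)&(Q[:,2]<.09)];print(len(q),np.mean(q,0),q.min(0),q.max(0))
E
python3 plan.py 94.7 42.7 20.8 15 42.7 20.8 1.8
```

```text
clock: 12.1
position: [0.5737, 0.0174, 0.1585]
eef_rot: [-0.13, 3.133, -0.001]
ft_force: [0.8, 0.4, -0.6]
width: 0.0849
grasp_force: 0.0
0.08504547418270497
248 [0.43334022 0.21496552 0.05347554] [0.40118181 0.1878004  0.03007562] [0.45171649 0.23430445 0.07399605]
t 12.15 pos [57.29  1.74 15.65] yaw 94.7 w 8.5 q6 -1.74 turn 0.0
[42.7, 20.8, 15.0] -> [12.96 20.2   0.61]
[42.7, 20.8, 1.8] -> [13.   20.21 13.81]
```

View pics/s1.png

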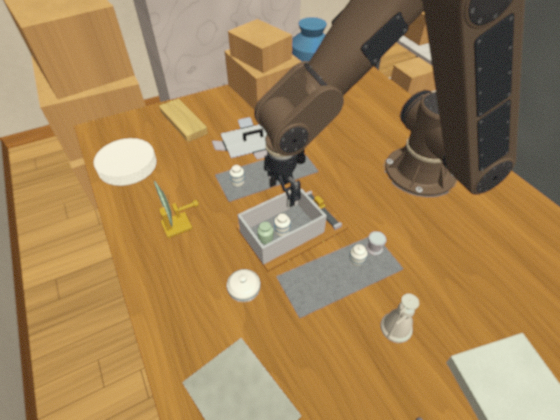

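Two pieces stand upright in the case at (265,232) and (283,222). The third is still at (358,252) next to the loupe at (377,243). Now I fetch it.

```bash
python3 -m crank '8.5 4 6 0 0; 8.5 8 12 0 0; 8.5 12 18 0 0; 8.5 13 20.2 0 0; 8.5 13 20.2 0 0; 8.5 13 20.2 6 0; 8.5 13 20.2 11 0; 8.5 13 20.2 13.8 0; 8.5 13 20.2 13.8 0; 8.5 13 20.2 13.8 0; 4 13 20.2 13.8 0; 4 13 20.2 13.8 0; 4 13 20.2 13.8 0; 4 13 20.2 13.8 0; 4 13 20.2 13.8 0; 4 13 20.2 13.8 0; 4 13 20.2 8 0; 4 13 20.2 3 0; 4 13 20.2 0 0; 4 13 20.2 0 0' 30
python3 plan.py 94.7 51.1 1.24 16 51.1 1.24 2.7; python3 jars.py
```

```text
clock: 14.65
position: [0.4269, 0.2082, 0.1574]
eef_rot: [-0.13, 3.134, 0.002]
ft_force: [0.0, 0.4, -2.1]
width: 0.0456
grasp_force: 32.2
t 14.65 pos [42.69 20.82 15.74] yaw 94.7 w 4.56 q6 -1.34 turn 0.0
[51.1, 1.24, 16.0] -> [ -6.76 -20.21  -0.25]
[51.1, 1.24, 2.7] -> [ -6.7  -20.22  13.05]
0.427 0.208 0
0.522 0.214 0
0.606 0.209 0
0.431 -0.247 252 [ 0.431 -0.247] 0.025
0.603 -0.249 233 [ 0.603 -0.248] 0.025
```

```bash
python3 -m crank '4 -2 -6 0 0; 4 -4 -12 0 0; 4 -6.7 -18 0 0; 4 -6.7 -20.2 0 0; 4 -6.7 -20.2 0 0; 4 -6.7 -20.2 0 0; 4 -6.7 -20.2 5 0; 4 -6.7 -20.2 10 0; 4 -6.7 -20.2 12 0; 4 -6.7 -20.2 13 0; 4 -6.7 -20.2 13 0; 4 -6.7 -20.2 13 0; 6.5 -6.7 -20.2 13 0; 6.5 -6.7 -20.2 13 0; 6.5 -6.7 -20.2 13 0; 6.5 -6.7 -20.2 9 0; 8.5 -6.7 -20.2 4 0; 8.5 -6.7 -20.2 0 0; 8.5 -6.7 -20.2 0 0'
python3 plan.py 4.7 42.5 -5 15 42.5 -5 3.6
```

```text
clock: 17.08
position: [0.5108, 0.0122, 0.1582]
eef_rot: [-0.13, 3.133, -0.001]
ft_force: [0.0, -0.7, -0.3]
width: 0.0852
grasp_force: 0.0
t 17.07 pos [51.08  1.22 15.82] yaw 94.7 w 8.52 q6 -1.76 turn -90.0
[42.5, -5.0, 15.0] -> [ 9.07 -5.48  0.77]
[42.5, -5.0, 3.6] -> [ 9.14 -5.47 12.17]
```

```bash
python3 - <<'E'
from plan import *
p=ctrl.camera("top");Q=cloud(p).reshape(-1,3);save(p,"t3.png")
c=np.array([.573,.0175]);t=np.radians(4.7)
q=Q[:,:2]-c;C=np.c_[q@[np.cos(t),np.sin(t)],q@[-np.sin(t),np.cos(t)],Q[:,2]]
m=C[(C[:,0]>-.19)&(C[:,0]<-.12)&(abs(C[:,1])<.1)&(C[:,2]>.028)&(C[:,2]<.06)]
for y in np.arange(-.09,.09,.006):
    k=m[(m[:,1]>=y)&(m[:,1]<y+.006)]
    if len(k): print(round(y,3),len(k),np.round([k[:,0].min(),k[:,0].max(),np.median(k[:,2]),k[:,2].max()],3))
a=case(-14.6,-5.3);b=case(-14.6,2.4);print(a,b)
plan(4.7,[a[:2]+[15],a[:2]+[3.6],b[:2]+[3.6]])
E
```

```text
-0.084 3 [-0.162 -0.145  0.029  0.029]
-0.078 2 [-0.156 -0.142  0.03   0.03 ]
[np.float64(43.18), np.float64(-4.73), 0] [np.float64(42.55), np.float64(2.95), 0]
t 17.12 pos [51.01  1.22 15.65] yaw 94.7 w 8.48 q6 -1.76 turn -90.0
[np.float64(43.18), np.float64(-4.73), 15] -> [ 8.29 -5.28  0.63]
[np.float64(43.18), np.float64(-4.73), 3.6] -> [ 8.33 -5.28 12.03]
[np.float64(42.55), np.float64(2.95), 3.6] -> [ 8.32  2.43 12.02]
```

```bash
python3 -m crank '0 4 -5.3 0 10; 0 8.3 -5.3 0 20; 0 8.3 -5.3 0 30; 0 8.3 -5.3 0 40; 0 8.3 -5.3 0 50; 0 8.3 -5.3 0 60; 0 8.3 -5.3 0 70; 0 8.3 -5.3 0 80; 0 8.3 -5.3 0 90; 0 8.3 -5.3 4 90; 0 8.3 -5.3 8 90; 0 8.3 -5.3 11 90; 0 8.3 -5.3 12 90; 0 8.3 -5.3 12 90; 0 8.3 -4.5 12 90; 0 8.3 -4 12 90; 0 8.3 -4 12 90'
python3 - <<'E'
from plan import *
b=case(-14.6,2.3);plan(4.7,[b[:2]+[3.6]])
E
```

```text
clock: 19.25
position: [0.4305, -0.0341, 0.0358]
eef_rot: [2.126, 2.312, 0.001]
ft_force: [0.1, 0.4, -0.4]
width: -0.0003
grasp_force: 0.0
t 19.25 pos [43.05 -3.41  3.58] yaw 4.8 w -0.03 q6 -0.32 turn 0.1
[np.float64(42.56), np.float64(2.85), 3.6] -> [ 6.28  0.03 -0.02]
```

```bash
python3 -m crank '0 0.8 0 0 0; 0 1.6 0 0 0; 0 2.4 0 0 0; 0 3.2 0 0 0; 0 4 0 0 0; 0 4.6 0 0 0; 0 5.2 0 0 0; 0 5.6 0 0 0; 0 5.9 0 0 0; 0 5.9 0 0 0'

```

```text
clock: 20.5
position: [0.4251, 0.0244, 0.0352]
eef_rot: [-2.127, -2.311, 0.001]
ft_force: [-0.3, 0.1, 0.2]
width: 0.0001
grasp_force: 0.0
```

```bash
python3 -m crank '0 0.2 0 0 0; 0 0.4 0 0 0; 0 0.6 0 0 0'; python3 -m crank '0 0.2 0 0 0'; python3 -m crank '0 0.2 0 0 0'

```

```text
clock: 20.88
position: [0.4247, 0.0303, 0.0352]
eef_rot: [-2.128, -2.311, 0.001]
ft_force: [-1.6, -2.3, -0.1]
width: 0.0001
grasp_force: 1.0
clock: 21.0
position: [0.4247, 0.032, 0.0353]
eef_rot: [2.128, 2.311, -0.0]
ft_force: [-2.3, -21.9, 3.2]
width: -0.0
grasp_force: 11.1
clock: 21.12
position: [0.4249, 0.0328, 0.0354]
eef_rot: [2.125, 2.312, -0.001]
ft_force: [-4.1, -47.5, 3.8]
width: 0.0001
grasp_force: 23.8
```

Marker is on its end stop (force rose to 22 N, then 47 N). I back off and go for the lid.

```bash
python3 -m crank '0 -1 0 0 0; 0 -1 0 -5 0; 0 -1 0 -10 0; 0 -1 0 -13 0; 0 -1 0 -13 0'
python3 - <<'E'
from plan import *
p=ctrl.camera("top");Q=cloud(p).reshape(-1,3);Q=Q[~np.isnan(Q[:,0])];save(p,"t4.png")
q=Q[(Q[:,0]>.3)&(Q[:,0]<.62)&(Q[:,1]>-.55)&(Q[:,1]<-.33)&(abs(Q[:,2]-.014)<.004)]
# histogram fit: keep the plate (drop clips which are at other heights mostly)
for n,(a,b) in dict(h=(.04,.055),pl=(.010,.018)).items():
    k=Q[(Q[:,0]>.3)&(Q[:,0]<.62)&(Q[:,1]>-.57)&(Q[:,1]<-.3)&(Q[:,2]>a)&(Q[:,2]<b)]
    print(n,len(k),cv2.minAreaRect((k[:,:2]*1000).astype(np.float32)),k.mean(0),np.median(k,0))
g=cv2.cvtColor(p["img"],cv2.COLOR_RGB2GRAY)[180:310,370:480]
cv2.imwrite("pics/lid.png",cv2.resize(p["img"][180:310,370:480,::-1],(660,780//1),interpolation=cv2.INTER_CUBIC)[:600])
d=ctrl.spot_in(p,"marker")[0];print(d)
plan(-96,[[46,-42.75,15],[46,-42.75,2.4]])
E
```

```text
clock: 21.75
position: [0.4263, 0.0243, 0.1671]
eef_rot: [2.125, 2.309, 0.005]
ft_force: [-0.3, 0.4, 0.3]
width: 0.0003
grasp_force: 0.0
h 152 ((528.7922973632812, -476.3045654296875), (45.52206039428711, 240.26170349121094), 54.740840911865234) [ 0.46460713 -0.43151758  0.04666517] [ 0.46213291 -0.4274981   0.0465247 ]
pl 3560 ((462.22991943359375, -435.4941101074219), (266.4454345703125, 314.7568664550781), 89.63079833984375) [ 0.45614202 -0.42395353  0.01387365] [ 0.45716511 -0.42196162  0.01385642]
{'bbox': [265.0, 199.0, 12.8, 18.2], 'score': 0.53}
t 21.85 pos [42.53  2.43 16.5 ] yaw 4.7 w -0.01 q6 -0.18 turn -79.3
[46, -42.75, 15] -> [-45.31  -0.27   1.49]
[46, -42.75, 2.4] -> [-45.32  -0.27  14.09]
```

View pics/lid.png

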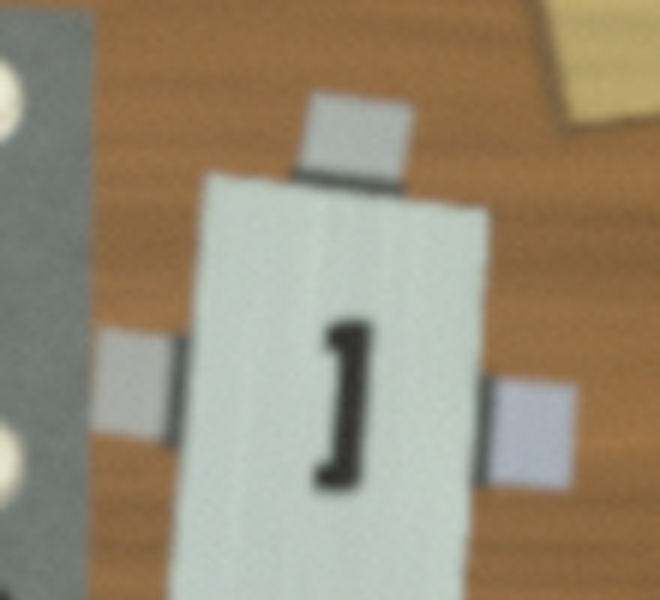

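```bash
cat > lid.py <<'E'
from plan import *
def edges(Q,c,yaw,zt,hl=.1085,hw=.071):
    t=np.radians(yaw);q=Q[:,:2]-c
    u=q@[np.cos(t),np.sin(t)];v=q@[-np.sin(t),np.cos(t)]
    k=(abs(Q[:,2]-zt)<.004)&(abs(u)<hl+.02)&(abs(v)<hw+.02);u,v=u[k],v[k]
    out={}
    for nm,a,b,h,L in(("u",u,v,hl,hw),("v",v,u,hw,hl)):
        for s in(-1,1):
            P=[]
            for lo in np.arange(-L+.006,L-.009,.004):
                if abs(lo+.002)<.032: continue
                m=(b>=lo)&(b<lo+.004)&(s*a>h-.03)
                if m.sum()>2: P.append((lo+.002,(s*a[m]).max()*s))
            P=np.array(P)
            if len(P)>4:
                f=np.polyfit(*P.T,1);print(nm,s,"offset mm",round(f[1]*1000,1),"slope deg",round(np.degrees(f[0]),2),len(P))
E
python3 - <<'E'
from lid import *
Q=np.load("top0.npy").reshape(-1,3);Q=Q[~np.isnan(Q[:,0])]
edges(Q,np.array([.46,-.4275]),-5.5,.014)
edges(Q,np.array([.573,.0175]),4.7,.0895)
q=Q[:,:2]-[.46,-.4275];t=np.radians(-5.5);u=q@[np.cos(t),np.sin(t)];v=q@[-np.sin(t),np.cos(t)]
k=(Q[:,2]>.042)&(Q[:,2]<.055)&(abs(u)<.06)&(abs(v)<.03);print(u[k].min(),u[k].max(),v[k].min(),v[k].max(),np.percentile(u[k],[2,50,98]))
E
```

```text
u -1 offset mm -106.7 slope deg 1.38 16
u 1 offset mm 107.7 slope deg 1.55 16
v -1 offset mm -69.7 slope deg -1.16 35
v 1 offset mm 68.9 slope deg -1.41 35
u -1 offset mm -107.8 slope deg -0.22 10
u 1 offset mm 108.3 slope deg 0.19 8
v -1 offset mm -69.8 slope deg 0.16 20
v 1 offset mm 70.1 slope deg 0.17 15
-0.0379911938643621 0.039886019907192614 -0.009130844125425858 0.007644243723023421 [-0.03618242 -0.00102714  0.03711994]
```

```bash
python3 -m crank '4 -6 0 0 10; 4 -12 0 0 20; 4 -18 0 0 30; 4 -24 0 0 40; 4 -30 0 0 50; 4 -36 0 0 60; 4 -42 0 0 70; 4 -45.3 -0.3 0 80; 4 -45.3 -0.3 0 90; 4 -45.3 -0.3 2 100; 4 -45.3 -0.3 2 101.5; 4 -45.3 -0.3 6 101.5; 4 -45.3 -0.3 6 101.5'
python3 plan.py -96.8 46.05 -42.79 2.4
```

```text
clock: 23.48
position: [0.459, -0.4264, 0.1029]
eef_rot: [-3.132, 0.181, 0.006]
ft_force: [-0.7, 0.8, 0.6]
width: 0.0399
grasp_force: 0.0
t 23.48 pos [ 45.9  -42.64  10.29] yaw -96.6 w 3.99 q6 0.83 turn 0.2
[46.05, -42.79, 2.4] -> [0.19 0.16 7.89]
```

```bash
python3 -m crank '4 0.1 0.1 4 0; 4 0.1 0.1 7 0; 4 0.1 0.1 7.9 0; 4 0.1 0.1 7.9 0; 0 0.1 0.1 7.9 0; 0 0.1 0.1 7.9 0; 0 0.1 0.1 7.9 0; 0 0.1 0.1 7.9 0; 0 0.1 0.1 7.9 0; 0 0.1 0.1 7.9 0' 90
python3 plan.py -85.15 46 -42.7 20
```

```text
clock: 24.72
position: [0.4612, -0.429, 0.028]
eef_rot: [3.135, -0.185, 0.003]
ft_force: [-1.0, 1.0, 7.0]
width: 0.0122
grasp_force: 88.4
t 24.73 pos [ 46.12 -42.9    2.8 ] yaw -96.8 w 1.22 q6 0.83 turn -11.6
[46.0, -42.7, 20.0] -> [ -0.11  -0.16 -17.21]
```

```bash
python3 -m crank '0 0 0 -2 0; 0 0 0 -5 0; 0 0 0 -9 0; 0 0 0 -14 0; 0 0 0 -17.2 0; 0 0 0 -17.2 0; 0 0 0 -17.2 0'
python3 - <<'E'
from lid import *
s=ctrl.get_state();print(s["width"],s["grasp_force"])
p=ctrl.camera("scene");save(p,"s2.png")
plan(-85.15,[[57.3,1.75,20]])
E
```

```text
clock: 25.6
position: [0.4602, -0.428, 0.1973]
eef_rot: [-3.135, 0.185, 0.002]
ft_force: [1.4, 0.1, -6.2]
width: 0.0121
grasp_force: 88.7
0.012096579743043307 88.69134306907654
t 25.65 pos [ 46.02 -42.8   19.67] yaw -96.8 w 1.2 q6 0.83 turn -11.6
[57.3, 1.75, 20] -> [  5.96 -45.57  -0.25]
```

View pics/s2.png

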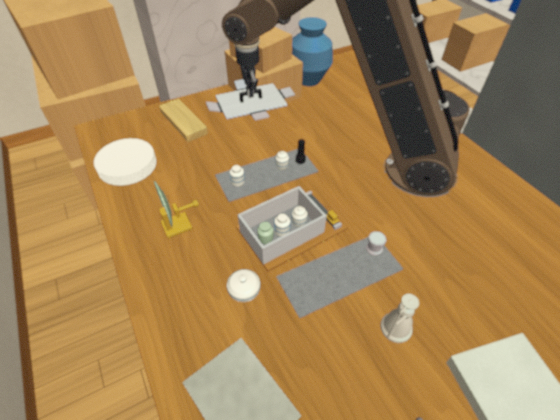

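Lid is held level at (250,100), three pieces upright in the case, marker at its left end (335,217). I carry the lid over the case.

```bash
python3 -m crank '0 0.5 -4 0 0; 0 1 -9 0 0; 0 2 -14 0 -3; 0 2.5 -19 0 -6; 0 3 -24 0 -9; 0 4 -29 0 -11.6; 0 5 -34 0 -11.6; 0 5.5 -39 0 -11.6; 0 6 -43 0 -11.6; 0 6 -45.6 0 -11.6; 0 6 -45.6 0 -11.6; 0 6 -45.6 0 -11.6; 0 6 -45.6 0 -11.6; 0 6 -45.6 0 -11.6'
python3 - <<'E'
from lid import *
plan(-85.15,[[57.32,1.77,13]])
p=ctrl.camera("scene");save(p,"s3.png");Q=cloud(p).reshape(-1,3);Q=Q[~np.isnan(Q[:,0])]
s=ctrl.get_state();zt=s["position"][2]-.014
print(zt,s["grasp_force"]);edges(Q,s["position"][:2],4.85,zt)
p=ctrl.camera("top");Q=cloud(p).reshape(-1,3);Q=Q[~np.isnan(Q[:,0])];edges(Q,s["position"][:2],4.85,zt)
E
```

```text
clock: 27.4
position: [0.574, 0.0164, 0.1982]
eef_rot: [-3.139, -0.131, 0.0]
ft_force: [0.3, -0.1, -3.3]
width: 0.0115
grasp_force: 88.9
t 27.4 pos [57.4   1.64 19.82] yaw -85.2 w 1.15 q6 1.4 turn -0.1
[57.32, 1.77, 13] -> [-0.06 -0.13  6.82]
0.18423890127437667 88.90286922454834
u -1 offset mm -108.7 slope deg -0.53 16
u 1 offset mm 105.9 slope deg -0.05 16
v -1 offset mm -67.6 slope deg -1.66 24
v 1 offset mm 70.4 slope deg -0.16 35
v -1 offset mm -72.3 slope deg -0.85 15
```

```bash
python3 -m crank '0 0 0 3 0; 0 0 0 6 0; 0 0 0 7 0; 0 0 0 7.8 0; 0 0 0 8.2 0; 0 0 0 8.5 0; 0 0 0 8.5 0'
```

```text
clock: 28.38
position: [0.5741, 0.0171, 0.1135]
eef_rot: [-3.139, -0.132, -0.001]
ft_force: [-0.3, 0.9, -4.2]
width: 0.0118
grasp_force: 88.8
```

```bash
python3 -m crank '0 0 0 0.15 0;0 0 0 0.3 0; 0 0 0 0.3 0'; python3 - <<'E'
from lid import *
p=ctrl.camera("scene");save(p,"s4.png");Q=cloud(p).reshape(-1,3);Q=Q[~np.isnan(Q[:,0])]
edges(Q,np.array([.573,.0175]),4.85,.098)
q=Q[:,:2]-[.573,.0175];k=(np.abs(q).max(1)<.065)&(abs(Q[:,2]-.1)<.01);A=np.c_[Q[k][:,:2],np.ones(k.sum())];f=np.linalg.lstsq(A,Q[k][:,2],rcond=None)[0];print(k.sum(),f,np.median(Q[k][:,2]))
E
```

```text
clock: 28.75
position: [0.5742, 0.0172, 0.1119]
eef_rot: [3.139, 0.133, 0.002]
ft_force: [-4.7, 0.3, 11.9]
width: 0.012
grasp_force: 91.2
u -1 offset mm -106.5 slope deg -0.5 16
u 1 offset mm 106.9 slope deg -0.19 16
v -1 offset mm -67.8 slope deg -2.08 25
v 1 offset mm 69.5 slope deg -0.25 35
1153 [ 0.00082856 -0.00185467  0.09877141] 0.09905499006949281
```

The plate is flat at z 0.098 and centred to about 1 mm, so the lid is seated. Release, rise, then do the clips.

```bash
python3 -m crank '3 0 0 -0.2 0; 3 0 0 -0.2 0; 3 0 0 -0.2 0; 3 0 0 -0.2 0; 3 0 0 -2 0; 0 0 0 -6 0; 0 0 0 -6 0; 0 0 0 -6 0; 0 0 0 -6 0'; python3 - <<'E'
from lid import *
p=ctrl.camera("top");save(p,"t5.png");Q=cloud(p).reshape(-1,3);Q=Q[~np.isnan(Q[:,0])];edges(Q,np.array([.573,.0175]),4.85,.098)
c=(57.32,1.77)
for n,x,y in(("a",-14.35,-.3),("a",-12.75,-.3),("b",14.35,0),("b",12.75,0),("c",0,10.8),("c",0,9.4),("d",0,-10.8),("d",0,-9.4)):
    P=case(x,y,7,c,4.85);print(n);plan(-85.15,[P])
E
```

```text
clock: 29.92
position: [0.5736, 0.0172, 0.1692]
eef_rot: [-3.138, -0.132, 0.003]
ft_force: [0.3, -0.1, 0.0]
width: -0.0004
grasp_force: 0.0
v -1 offset mm -70.3 slope deg 1.18 7
a
t 29.98 pos [57.37  1.72 16.93] yaw -85.2 w 0.04 q6 1.4 turn -0.0
[np.float64(43.05), np.float64(0.26), 7] -> [-14.37   0.25   9.95]
a
t 29.98 pos [57.37  1.72 16.93] yaw -85.2 w 0.04 q6 1.4 turn -0.0
[np.float64(44.64), np.float64(0.39), 7] -> [-12.78   0.25   9.95]
b
t 29.98 pos [57.37  1.72 16.93] yaw -85.2 w 0.04 q6 1.4 turn -0.0
[np.float64(71.62), np.float64(2.98), 7] -> [14.33 -0.06  9.91]
b
t 29.98 pos [57.37  1.72 16.93] yaw -85.2 w 0.04 q6 1.4 turn -0.0
[np.float64(70.02), np.float64(2.85), 7] -> [12.72 -0.06  9.91]
c
t 29.98 pos [57.37  1.72 16.93] yaw -85.2 w 0.04 q6 1.4 turn -0.0
[np.float64(56.41), np.float64(12.53), 7] -> [ -0.03 -10.85   9.94]
c
t 29.98 pos [57.37  1.72 16.93] yaw -85.2 w 0.04 q6 1.4 turn -0.0
[np.float64(56.53), np.float64(11.14), 7] -> [-0.02 -9.46  9.93]
d
t 29.98 pos [57.37  1.72 16.93] yaw -85.2 w 0.04 q6 1.4 turn -0.0
[np.float64(58.23), np.float64(-8.99), 7] -> [-0.02 10.74  9.93]
d
t 29.98 pos [57.37  1.72 16.93] yaw -85.2 w 0.04 q6 1.4 turn -0.0
[np.float64(58.11), np.float64(-7.6), 7] -> [-0.03  9.35  9.93]
```

```bash
python3 -m crank '0 0 -6 0 0; 0 0 -10.9 0 0; 0 0 -10.9 2 0; 0 0 -10.9 4 0; 0 0 -10.9 6 0; 0 0 -10.9 7 0; 0 0 -10.9 8 0; 0 0 -10.9 9 0; 0 0 -10.9 10 0; 0 0 -10.9 10 0; 0 0 -10.6 10 0; 0 0 -10.2 10 0; 0 0 -9.8 10 0; 0 0 -9.6 10 0; 0 0 -9.45 10 0; 0 0 -9.45 10 0'; python3 plan.py -85.15 57.37 1.72 16.9
```

```text
clock: 31.98
position: [0.5661, 0.1112, 0.0703]
eef_rot: [-3.139, -0.132, 0.0]
ft_force: [0.1, 1.8, -1.3]
width: -0.0002
grasp_force: 0.7
t 31.98 pos [56.61 11.12  7.03] yaw -85.2 w -0.02 q6 1.57 turn -0.0
[57.37, 1.72, 16.9] -> [-0.03  9.43 -9.87]
```

Slight contact of 1.8 N. I push in until firm.

```bash
python3 -m crank '0 0 0.2 0 0'; python3 -m crank '0 0 0.2 0 0';  python3 -m crank '0 0 0 0 0'
```

```text
clock: 32.1
position: [0.5662, 0.1095, 0.0702]
eef_rot: [-3.139, -0.133, 0.0]
ft_force: [0.5, 4.5, -3.2]
width: 0.0004
grasp_force: 1.9
clock: 32.22
position: [0.5663, 0.1085, 0.0702]
eef_rot: [-3.137, -0.131, -0.0]
ft_force: [-0.1, 24.5, -1.2]
width: 0.0001
grasp_force: 12.3
clock: 32.35
position: [0.5663, 0.1087, 0.0703]
eef_rot: [-3.137, -0.132, -0.0]
ft_force: [-0.5, 15.7, -2.2]
width: -0.0004
grasp_force: 7.8
```

```bash
python3 -m crank '0 0 -1 0 0; 0 0 -1.5 -3 0; 0 0 -1.5 -8 0; 0 0 -1 -10 0; 0 0 5 -10 0; 0 0 11 -10 0; 0 0 17 -10 0; 0 0 19.9 -10 0; 0 0 19.9 -10 0; 0 0 19.9 -8 0; 0 0 19.9 -6 0; 0 0 19.9 -4 0; 0 0 19.9 -3 0; 0 0 19.9 -2 0; 0 0 19.9 -1 0; 0 0 19.9 0 0; 0 0 19.6 0 0; 0 0 19.2 0 0; 0 0 18.8 0 0; 0 0 18.4 0 0'; python3 -m crank '0 0 -0.15 0 0;0 0 -0.15 0 0'; python3 -m crank '0 0 -0.2 0 0'; python3 -m crank '0 0 -0.15 0 0'
```

```text
clock: 34.85
position: [0.582, -0.0757, 0.0705]
eef_rot: [3.139, 0.132, 0.001]
ft_force: [0.1, -2.0, -0.5]
width: -0.0001
grasp_force: 1.0
clock: 35.1
position: [0.5818, -0.0743, 0.0704]
eef_rot: [-3.139, -0.133, -0.0]
ft_force: [1.9, 1.1, 0.8]
width: 0.0001
grasp_force: 0.1
clock: 35.22
position: [0.5816, -0.0727, 0.0703]
eef_rot: [3.139, 0.132, 0.0]
ft_force: [0.5, -3.4, -2.2]
width: -0.0002
grasp_force: 1.6
clock: 35.35
position: [0.5815, -0.0711, 0.0702]
eef_rot: [3.139, 0.132, -0.0]
ft_force: [0.0, -3.0, -2.0]
width: -0.0001
grasp_force: 1.7
```

```bash
python3 -m crank '0 0 -0.15 0 0'; python3 -m crank '0 0 -0.15 0 0'; python3 -m crank '0 0 -0.15 0 0'
```

```text
clock: 35.48
position: [0.5814, -0.0696, 0.0702]
eef_rot: [3.139, 0.132, 0.0]
ft_force: [0.3, -9.5, -2.1]
width: -0.0003
grasp_force: 5.1
clock: 35.6
position: [0.5814, -0.0694, 0.0703]
eef_rot: [3.137, 0.133, 0.001]
ft_force: [-1.3, -22.0, -2.3]
width: 0.0
grasp_force: 10.7
clock: 35.72
position: [0.5815, -0.0692, 0.0705]
eef_rot: [3.135, 0.133, 0.001]
ft_force: [-2.6, -31.2, -1.9]
width: -0.0001
grasp_force: 15.8
```

```bash
python3 -m crank '0 0 1 0 0; 0 0 1.5 -3 0; 0 0 1.5 -8 0; 0 0 1 -10 0; 0 5 -4 -10 0; 0 10 -8.9 -10 0; 0 14.4 -8.9 -10 0; 0 14.4 -8.9 -10 0; 0 14.4 -8.9 -10 0;  0 14.4 -8.9 -8 0; 0 14.4 -8.9 -6 0; 0 14.4 -8.9 -4 0; 0 14.4 -8.9 -3 0; 0 14.4 -8.9 -2 0; 0 14.4 -8.9 -1 0; 0 14.4 -8.9 0 0; 0 14.1 -8.9 0 0; 0 13.7 -8.9 0 0; 0 13.3 -8.9 0 0; 0 13 -8.9 0 0'; python3 -m crank '0 -0.15 0 0 0;0 -0.15 0 0 0'; python3 -m crank '0 -0.2 0 0 0'; python3 -m crank '0 -0.15 0 0 0'
```

```text
clock: 38.22
position: [0.703, 0.033, 0.0706]
eef_rot: [-3.139, -0.132, -0.001]
ft_force: [2.3, -0.5, -0.8]
width: -0.0003
grasp_force: 0.9
clock: 38.48
position: [0.7015, 0.033, 0.0704]
eef_rot: [-3.139, -0.132, 0.001]
ft_force: [-0.2, 0.6, 0.1]
width: 0.0001
grasp_force: 0.2
clock: 38.6
position: [0.6997, 0.0328, 0.0703]
eef_rot: [-3.139, -0.132, -0.0]
ft_force: [2.0, 0.5, 0.2]
width: 0.0001
grasp_force: 0.9
clock: 38.72
position: [0.6981, 0.0327, 0.0702]
eef_rot: [-3.139, -0.132, -0.0]
ft_force: [2.1, -0.4, -1.8]
width: -0.0001
grasp_force: 0.9
```

```bash
python3 -m crank '0 -0.15 0 0 0'; python3 -m crank '0 -0.15 0 0 0'; python3 -m crank '0 -0.15 0 0 0'
```

```text
clock: 38.85
position: [0.6966, 0.0325, 0.0702]
eef_rot: [-3.139, -0.132, 0.0]
ft_force: [2.4, -0.8, -1.2]
width: -0.0001
grasp_force: 1.1
clock: 38.98
position: [0.6964, 0.0325, 0.0706]
eef_rot: [-3.139, -0.132, -0.005]
ft_force: [11.9, 1.9, -2.5]
width: -0.0002
grasp_force: 5.8
clock: 39.1
position: [0.6964, 0.0324, 0.0712]
eef_rot: [3.139, 0.132, 0.012]
ft_force: [17.9, 2.3, -2.4]
width: -0.0001
grasp_force: 9.0
```

```bash
python3 -m crank '0 1 0 0 0; 0 1.5 0 -3 0; 0 1.5 0 -8 0; 0 0 0 -10 0; 0 -6 0 -10 0; 0 -12 0 -10 0; 0 -18 0.3 -10 0; 0 -24 0.3 -10 0; 0 -26.8 0.3 -10 0; 0 -26.8 0.3 -10 0;  0 -26.8 0.3 -8 0; 0 -26.8 0.3 -6 0; 0 -26.8 0.3 -4 0; 0 -26.8 0.3 -3 0; 0 -26.8 0.3 -2 0; 0 -26.8 0.3 -1 0; 0 -26.8 0.3 0 0; 0 -26.4 0.3 0 0; 0 -26 0.3 0 0; 0 -25.6 0.3 0 0'; python3 -m crank '0 0.15 0 0 0;0 0.3 0 0 0; 0 0.45 0 0 0'; python3 -m crank '0 0.2 0 0 0'; python3 -m crank '0 0.15 0 0 0'
```

```text
clock: 41.6
position: [0.4391, 0.0078, 0.0704]
eef_rot: [-3.139, -0.132, 0.0]
ft_force: [-1.2, -0.7, -1.2]
width: -0.0003
grasp_force: 1.0
clock: 41.98
position: [0.4434, 0.0081, 0.0703]
eef_rot: [-3.139, -0.132, 0.0]
ft_force: [-2.1, -0.7, -1.6]
width: -0.0001
grasp_force: 0.9
clock: 42.1
position: [0.4454, 0.0083, 0.0703]
eef_rot: [-3.139, -0.132, 0.0]
ft_force: [-2.4, -0.5, -1.4]
width: 0.0001
grasp_force: 0.9
clock: 42.22
position: [0.447, 0.0084, 0.0703]
eef_rot: [-3.139, -0.132, -0.0]
ft_force: [-1.6, -2.2, -1.5]
width: 0.0003
grasp_force: 0.9
```

```bash
python3 -m crank '0 0.15 0 0 0'; python3 -m crank '0 0.15 0 0 0'; python3 -m crank '0 0.15 0 0 0'; python3 -m crank '0 0.15 0 0 0'
```

```text
clock: 42.35
position: [0.4484, 0.0085, 0.0703]
eef_rot: [-3.139, -0.132, 0.0]
ft_force: [-2.8, -0.4, -1.9]
width: 0.0002
grasp_force: 1.0
clock: 42.48
position: [0.4487, 0.0087, 0.0702]
eef_rot: [-3.138, -0.133, 0.004]
ft_force: [-11.4, -5.5, 6.1]
width: 0.0001
grasp_force: 5.8
clock: 42.6
position: [0.4488, 0.0088, 0.0701]
eef_rot: [-3.138, -0.133, 0.009]
ft_force: [-18.1, -7.4, 11.3]
width: -0.0002
grasp_force: 9.4
clock: 42.72
position: [0.4488, 0.0089, 0.0701]
eef_rot: [-3.138, -0.133, 0.014]
ft_force: [-25.4, -10.6, 17.7]
width: -0.0003
grasp_force: 13.0
```

```bash
python3 -m crank '0 -1 0 0 0; 0 -1.5 0 -5 0; 0 -1.5 0 -11 0; 0 -1.5 0 -17 0; 0 -1.5 6 -20 0; 0 -1.5 12 -20 0; 0 -1.5 18 -20 0; 0 -1.5 24 -20 0; 0 -1.5 30 -20 0; 0 -1.5 36 -20 0; 0 -1.5 40 -20 0; 0 -1.5 40 -20 0; 0 -1.5 40 -20 0'; python3 - <<'E'
from jars import *
from lid import *
for n in("top","scene"):
    p=ctrl.camera(n);Q=cloud(p).reshape(-1,3);Q=Q[~np.isnan(Q[:,0])]
    print(n);edges(Q,np.array([.5732,.0177]),4.85,.098)
    q=Q[:,:2]-[.573,.0175];k=(np.abs(q).max(1)<.065)&(abs(Q[:,2]-.1)<.01);A=np.c_[q[k],np.ones(k.sum())];print(np.linalg.lstsq(A,Q[k][:,2],rcond=None)[0])
    t=np.radians(4.85);C=np.c_[q@[np.cos(t),np.sin(t)],q@[-np.sin(t),np.cos(t)],Q[:,2]]
    for m in(C[(abs(C[:,0])<.17)&(abs(C[:,0])>.113)&(abs(C[:,1])<.025)],C[(abs(C[:,1])<.13)&(abs(C[:,1])>.0755)&(abs(C[:,0])<.025)]):
        m=m[(m[:,2]>.055)&(m[:,2]<.13)];print(len(m),m.min(0) if len(m) else "",m.max(0) if len(m) else "")
    k=C[(C[:,0]>-.17)&(C[:,0]<-.135)&(abs(C[:,1])<.1)&(C[:,2]>.044)&(C[:,2]<.056)];print("marker",len(k),k.mean(0) if len(k) else "")
    im=p["img"][...,::-1];cv2.imwrite(f"pics/f_{n}.png",cv2.resize(im[120:320,150:450] if n=="top" else im[110:310,190:440],None,fx=2.6,fy=2.6,interpolation=cv2.INTER_CUBIC))
jars()
E
```

```text
clock: 44.35
position: [0.4715, -0.3906, 0.2701]
eef_rot: [-3.139, -0.132, -0.0]
ft_force: [-1.1, 0.6, 0.5]
width: 0.0003
grasp_force: 0.0
top
u -1 offset mm -104.3 slope deg 0.18 16
u 1 offset mm 110.7 slope deg -0.21 16
v -1 offset mm -65.4 slope deg 0.02 35
v 1 offset mm 73.5 slope deg -0.11 35
[-0.00069192  0.00062996  0.09773647]
84 [-0.11457704 -0.0230095   0.06167599] [0.12485268 0.02424207 0.1010071 ]
77 [-0.02400292 -0.07681013  0.0552866 ] [0.02381345 0.08528155 0.10320236]
marker 66 [-0.1534151   0.05089054  0.04894382]
scene
u -1 offset mm -102.9 slope deg -1.26 16
u 1 offset mm 112.1 slope deg 0.95 16
v -1 offset mm -63.3 slope deg -0.38 35
v 1 offset mm 75.5 slope deg -0.09 35
[0.00062313 0.00100098 0.09921961]
108 [-0.11539119 -0.02423043  0.05592464] [0.12237546 0.02498046 0.10165551]
168 [-0.02492032 -0.07600416  0.0557509 ] [0.02454954 0.08729662 0.10166158]
marker 53 [-0.15232156  0.05392428  0.05021388]
0.427 0.208 0
0.522 0.214 0
0.606 0.209 0
0.431 -0.247 250 [ 0.43  -0.247] 0.025
0.603 -0.249 231 [ 0.603 -0.249] 0.025
```

View pics/f_top.png

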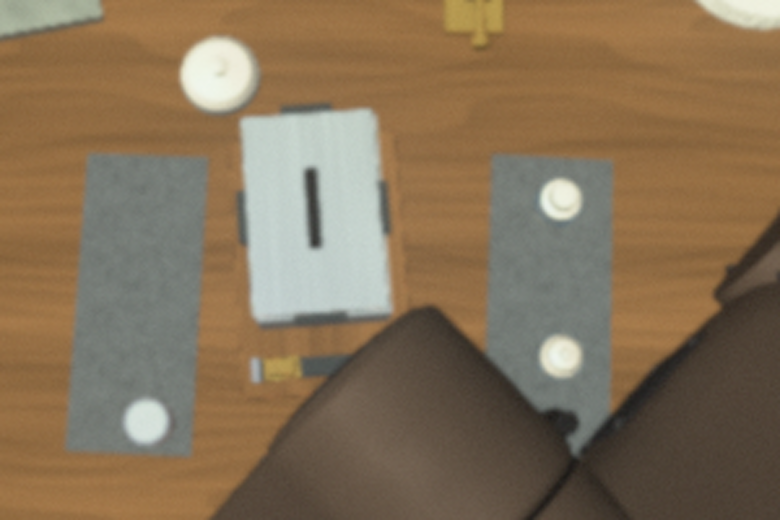

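View pics/f_scene.png

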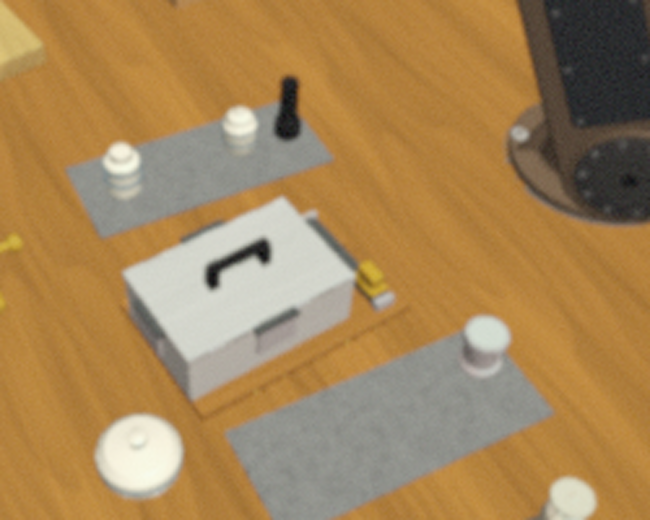

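In the top crop all four clips hang down, with only dark hinges showing at (305,107), (241,217), (385,205) and (320,318), and the marker is at the left end (280,367). In the scene crop the lid is flat and the other lot, torch and loupe are in place.

```bash
python3 -c "
from cell import ctrl
print(ctrl.job_done())"
```

```text
the job is handed in; nothing more can be done
None
```

I handed the job in at about 44 s: the left lot's three pieces are in the case, the lid is flat with all four clips down, and the marker is at the left stop. The last pictures showed the other things in place; no verdict came back.

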